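Load an edged lens into the leaf drill jig, pin it and hold it shut

TASK

Load the rimless lens for drilling: draw the edged, rounded-rectangular lens up out of its slot in the rack by its edge and stand it in the pocket of the leaf drill jig, let go of it, and swing the jig's leaf over onto it. Then push the index pin through the hole in the leaf into the jig's body and press on until its collar bears on the leaf and the leaf is fully shut. The clamp foot is sprung and the pin has no catch, so finish holding the pin and keeping it pressed home for the colleague who drills; leave the round uncut lenses, the spectacles and the screwdriver alone.

Things in the scene. Friction and masses are not known exactly. Their poses are not given: they have to be found in the camera images.
- edged_lens: The lens to drill: a clear thick-edged minus lens, rounded-rectangular, 56 wide x 44 tall x 8 mm thick, frosted ground edge, 24 g. Starts on edge in one of the rack's three slots, its top 20 mm above the rack. Origin: middle of its lower edge; x = through its thickness, y = along its width, z = up to its top edge at 44 mm. Either face may face the front.
- lens_centre (a point): Centre of the edged lens, 22 mm above its lower edge.
- lens_rack: Fixed grey plastic rack, 150 (x) x 92 (y) x 36 mm high on a 158 x 100 mm base. Origin: centre of its underside; z up. Three upright slots across it at x = -48, 0 and +48 mm, each 10.5 mm wide (x), 63.5 mm long (y), floor at z = 12 mm. It holds the edged lens and two uncut lenses.
- uncut_lens_1: Bystander: round uncut lens, diameter 60 mm, 8 mm thick, on edge in a slot of the rack. Origin: its lowest point.
- uncut_lens_2: Bystander: a second round uncut lens like the first, in another slot.
- drill_jig: Leaf drill jig, aluminium, fixed, on a steel foot 118 (x) x 144 (y) x 12 mm. Origin: centre of the foot's underside; its open front faces -x, y is left as seen by someone facing that front, z up. Its upright body leans back (top to +x) by 0.178 rad, so the lens pocket's upward direction is (0.177, 0, 0.984); body and pillars end 78 mm above the desk. The right pillar (-y) has the pin's bush.
- pocket (a point): Where the centre of a seated lens is: jig frame (2.4, 0, 48.1) mm. The pocket is open at top and front. The lens stands on a sill (22 mm below its centre) between guides 60 mm apart, 64 mm at the top, and leans back on two nylon strips behind its left and right edges; behind its middle (|y| < 20 mm, from 14 mm above the sill) there is room for a finger.
- pocket_sill (a point): Middle of the lower edge of a seated lens: jig frame (-1.5, 0, 26.5) mm. The sill is 11 mm deep from the nylon strips to a 3 mm lip at its front, so the 8 mm lens has 3 mm of play.
- bush_mouth (a point): Mouth of the pin's bush in the right pillar, jig frame (-2.0, -45, 63.2) mm: a chamfered 10 mm hole right through the 19 mm deep pillar, running inward along (0.984, 0, -0.177) in the jig frame.
- bush_back (a point): Middle of the far end of that hole, at the back of the pillar.
- leaf (a joint): Opening angle of the jig's hinged front half (the leaf), rad: 0 = fully shut on the pillars (hard stop), grows as its top swings down to the front, stop at 1.15. Starts at 0.6 to 1.0. The hinge is stiff (0.06 N m): the leaf stays where it is left. The leaf is a plate 116 mm wide, 8 mm thick, 0.13 kg.
- leaf_hinge (a point): Middle of the leaf's hinge axis, which runs along the jig's y: jig frame (-13, 0, 24.5) mm. The leaf's top edge is 56 mm from it.
- clamp_housing (a point): On the leaf: outer end of the round spring housing (17 to 22 mm across, 10 mm proud) in the middle of its outer face. Its rubber clamp foot, 8 mm proud inside, meets a seated lens at about 0.19 rad; from there the spring resists and pushes the leaf back out again. Holding the leaf shut takes about 7 N at the pin hole.
- leaf_hole (a point): On the leaf: middle of the outer mouth of its pin hole, 11.5 mm wide, through the 8 mm leaf, 45 mm right of the middle. With the leaf shut it is in line with the bush, 8 mm in front of its mouth: jig frame (-9.9, -45, 64.6) mm.
- leaf_top (a point): On the leaf: middle of the top edge of its outer face.
- index_pin: Loose pin lying on the desk, 45 g: black eight-sided knob 22 mm across flats, 26 mm long; steel collar 18 mm across, 6 mm thick; shank 8 mm thick, 38 mm long, last 5 mm tapered. Origin: on the desk under the knob's middle; x = level, to the tip; z up. Lying, its axis slopes down to the tip by 0.178 rad, as the bush does: with its x along the jig's x and its z up it is in line with the bush.
- pin_grip (a point): Centre of the knob, on the axis, 13.1 mm above the pin's origin.
- pin_shoulder (a point): Centre of the collar's front face, which bears on the leaf: 19 mm ahead of pin_grip along the axis.
- pin_tip (a point): Tip of the pin, 57 mm ahead of pin_grip along the axis.
- spectacles: Bystander: black spectacles on the desk, 138 x 138 x 41 mm.
- screwdriver_small: Bystander: optician's screwdriver, 100 mm long, 11 mm thick, on the desk.
Things that resemble listed ones, but are neither listed nor needed, are in the scene too. Leave any yellow look-alike of the edged_lens alone.

How it is judged:
By the outcome, as a careful person would: the job done as asked, in the order asked, and still so for the second after the job is handed in, while the arm keeps its last pose, push and grip.
It also fails if it takes over 56 s, if anything falls off the work surface, if the arm or the gripper's body presses on something with over 40 N, if the wrist force passes 120 N, or if a joint passes its speed limit or range.

ROBOT

A 6-joint arm with a two-finger parallel gripper is mounted at the origin on a cart in front of the work surface, level with it; the furniture and walls round the work are solid. World frame = base frame: x ahead of the robot, y to its left, z up, the work surface at z = 0. Lengths are in mm, angles in rad, forces in N, time in s.
With the tool pointing down it reaches from about 250 to 800 mm from the base axis. Payload 3.9 kg.
Tool frame: the origin (TCP) lies at the very end of the fingers, on their centre line; the grasp point (between the pads) lies ctrl.grip_depth behind it (ctrl.grip_depth is the distance from the TCP to the grasp point, in mm); z points along the fingers, y is the line along which they close (so a half turn about z gives the same grasp; the last joint's range is limited). The gripper opens to 85 mm and grips with 20 to 120 N. Pads are 22 mm wide; open, the fingers measure 114 mm over their backs; the gripper's body (76 mm by 85 mm) begins 54 mm behind the grasp point. The pads swing forward as they close: fully open they stand 13 mm farther back than shut.
Start: joints at [1.157, 0.26, -0.138, 1.173, 0, 1.571], TCP at [211.093, 480.682, 231.304] pointing down, gripper open.
Joint ranges: [-2.78, 2.78], [-0.83, 1.72], [-1.28, 1.37], [-1.9, 2.12], [-1.57, 1.48], [-3.14, 3.14]. Speed limits (rad/s): [2.57, 2.57, 3.14, 3.14, 3.14, 3.14].

INTERFACE

Orientations are given as a unit quaternion [x, y, z, w].
In Python, from station import ctrl gives the robot as it stands.
- The arm moves only by the shell command python3 -m pendant 'ROWS' [OPENING] [FORCE]. ROWS is JSON, a list that holds one entry, the list of rows, each a list of 4 numbers: the shift along the tool's x, y, z in mm, then the turn about the tool's z in rad. A call has 1 to 20 rows; each row is the pose to reach, as a shift and turn from the pose commanded when the call began, along the tool's axes at that moment; what a row does not reach only later rows make up. A row lasts 1/10 s, in which the tool goes at most 50 mm and 8.59 degrees, less where a joint would pass 70% of its speed; a pose out of reach is approached as far as the arm can. A call with a gripper value outside its range is refused whole. OPENING is the opening, from 0 (shut) to 1 (fully open), set as the call begins (- or left out, the last holds). The fingers move at their own pace and stop on an object; FORCE is the grip in N (left out, the last holds). Time passes only in rows, so rows that repeat a pose let the fingers close. It gives the time, the measured TCP pose, the force, the opening and the grip force at its end, in the units of the state.
- ctrl.observe(): the state, without advancing time (a new reading comes with each control period).
- ctrl.camera(name): name is "side" or "top"; returns a dict with "pixels" (420x560x3 uint8, red, green, blue), "intrinsics" (3x3 intrinsics, pixels), "camera_from_world" (4x4, takes a point from world to camera coordinates). Camera axes: x right, y down, z forward; pixel columns grow to the right and rows downward; lengths in mm; the calibration is good to about 2 mm. A picture is of the moment at which its call begins. There is no depth.
- ctrl.close_job(): hands the job in; it is judged then, once.
The state is a dict: "clock": time; "joint_positions": joint angles; "joint_velocities": joint speeds; "joint_efforts": joint torques, N m; "ee_pos": TCP position; "tool_rot": TCP orientation; "force": force on the tool from outside, world axes, zero at the start; "wrist_torque": the same for the moment, N m; "opening": finger opening in mm; "grasp_force": force on a finger pad.
Only numpy, scipy, OpenCV 4.12 (cv2) and the standard library are available. Lean on these libraries where they do the work, as an engineer would, in place of code of your own. Each camera call takes 0.05 s, during which the arm holds its last target. There are 200 camera calls.

## Working session

There is one attempt and no reset: what is moved stays moved. The work goes in short steps, Python scripts to look and compute and a shell command to move; the robot and the scene stay as the last step left them, time stands still between calls to the robot, and variables do not carry over. Pictures are saved under pics/ and viewed, at most 10 in all, crops included, and the job is handed in when it is done.

```bash
ls; mkdir -p pics; python3 - <<'E'
from station import ctrl
import cv2,json,numpy as np
for n in("top","side"):
    c=ctrl.camera(n); cv2.imwrite(f"pics/{n}0.png",c["pixels"][:,:,::-1])
    print(n,np.round(c["intrinsics"],1).tolist(),np.round(c["camera_from_world"],4).tolist())
s=ctrl.observe();print(s["ee_pos"],s["tool_rot"],s["clock"],s["opening"],ctrl.grip_depth)
E
```

```text
pics
top [[436.5, 0.0, 282.9], [0.0, 436.5, 216.9], [0.0, 0.0, 1.0]] [[0.0129, -0.9998, 0.0147, -75.598], [-0.982, -0.0155, -0.1885, 466.4961], [0.1886, -0.012, -0.982, 1188.5122], [0.0, 0.0, 0.0, 1.0]]
side [[411.3, 0.0, 282.5], [0.0, 411.3, 199.8], [0.0, 0.0, 1.0]] [[-0.9742, -0.2251, -0.0156, 427.0784], [-0.1357, 0.6394, -0.7568, 149.8208], [0.1804, -0.7352, -0.6535, 977.3989], [0.0, 0.0, 0.0, 1.0]]
[210.83082161 480.11634233 230.54280339] [ 2.05435883e-01  9.78670157e-01 -8.84897594e-04 -1.97595764e-04] 0.1 85.52669518200219 18.700000000000003
```

View pics/top0.png

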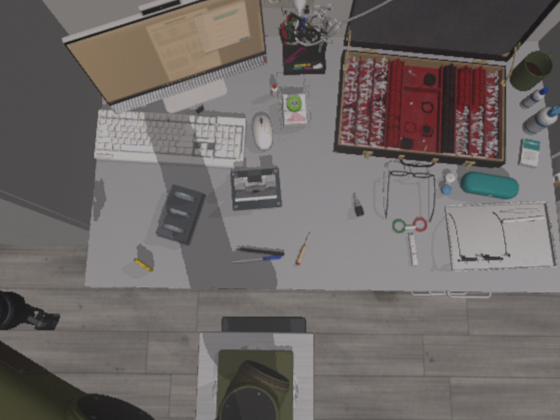

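View pics/side0.png

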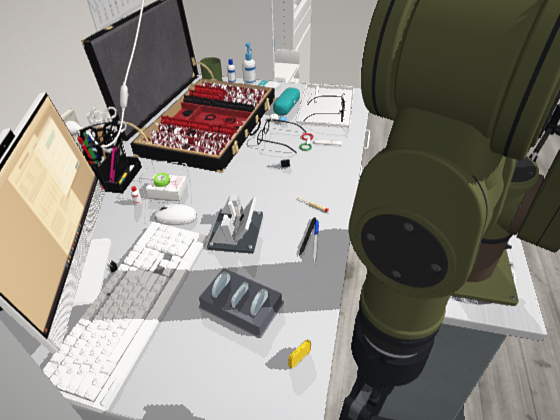

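Top view: rack near (181,214), jig near (256,188), a black pin-like object at (359,205), and a yellow look-alike at (143,264). I'll enlarge the work area.

```bash
cat > h.py <<'E'
from station import ctrl
import cv2,numpy as np
from scipy.spatial.transform import Rotation as R
def ray(c,u,v):
    K=c["intrinsics"];T=np.array(c["camera_from_world"])
    d=T[:3,:3].T@np.linalg.solve(K,[u,v,1]);o=-T[:3,:3].T@T[:3,3];return o,d/np.linalg.norm(d)
def onz(c,u,v,z):
    o,d=ray(c,u,v);return o+d*(z-o[2])/d[2]
def tri(c1,p1,c2,p2):
    o1,d1=ray(c1,*p1);o2,d2=ray(c2,*p2)
    s=np.linalg.lstsq(np.c_[d1,-d2],o2-o1,rcond=None)[0]
    a,b=o1+s[0]*d1,o2+s[1]*d2;return (a+b)/2,np.linalg.norm(a-b)
def proj(c,p):
    T=np.array(c["camera_from_world"]);q=c["intrinsics"]@(T[:3,:3]@np.array(p)+T[:3,3]);return q[:2]/q[2]
E
python3 - <<'E'
from h import *
t=cv2.imread("pics/top0.png");s=cv2.imread("pics/side0.png")
def up(im,x0,y0,w,h,f): return cv2.resize(im[y0:y0+h,x0:x0+w],None,fx=f,fy=f,interpolation=cv2.INTER_CUBIC)
a=up(t,150,160,133,90,6);cv2.imwrite("pics/a.png",a)
b=up(s,190,190,133,150,4);b2=up(s,265,145,60,50,4); b3=up(t,335,180,60,50,4)
o=np.zeros((600,800,3),np.uint8);o[:,:532]=b;o[:200,550:790]=b2;o[210:410,550:790]=b3;cv2.imwrite("pics/b.png",o)
c=ctrl.camera("top")
for n,p in dict(rack=(181,214),jig=(256,188),pin=(359,205),pen=(200,108),spec=(410,190)).items(): print(n,onz(c,*p,0).round())
E
```

```text
rack [480. 229.   0.]
jig [562.  11.   0.]
pin [ 515. -294.    0.]
pen [812. 189.   0.]
spec [ 564. -447.    0.]
```

View pics/a.png

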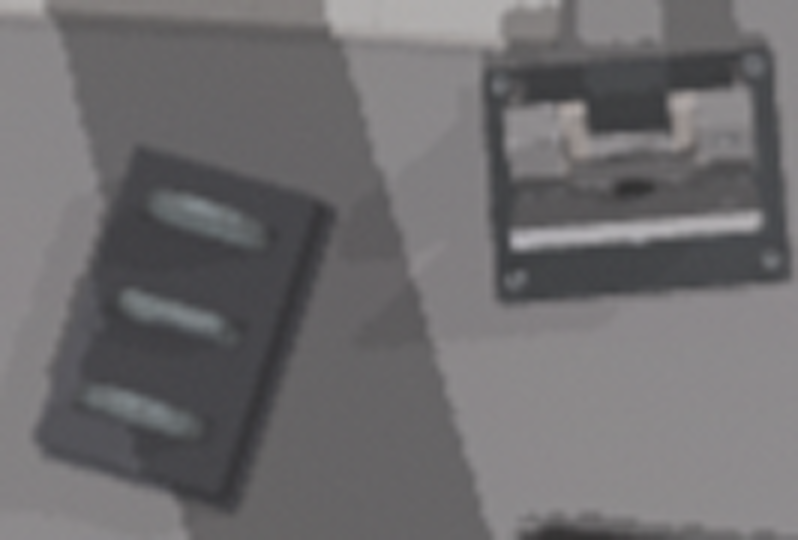

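View pics/b.png

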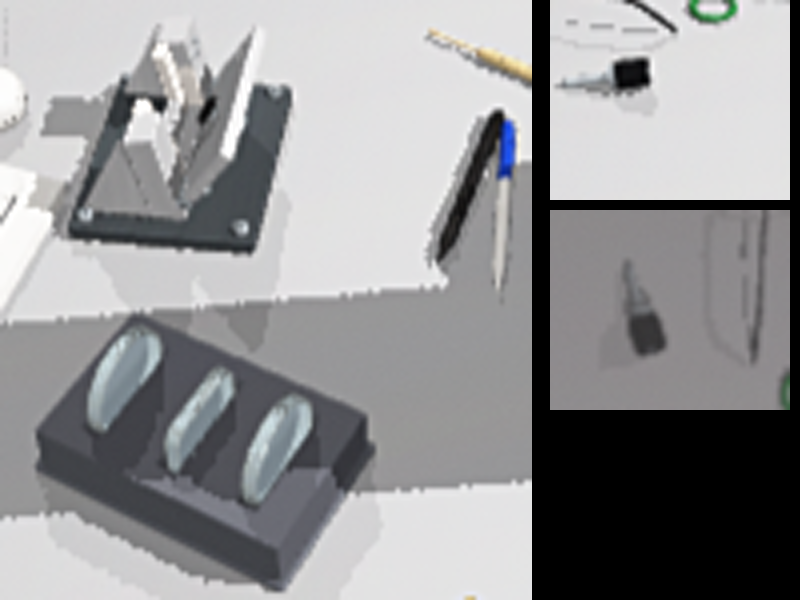

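Crops show: the edged lens is the low, flat-topped one in the middle slot. The jig's open leaf is on the robot's side. The pin lies at top px (359,205), its knob toward the robot and its tip away. Now I'll measure.

```bash
python3 - <<'E'
from h import *
c={n:ctrl.camera(n) for n in("top","side")}; t,s=c["top"],c["side"]
A=lambda u,v:(u/6+150-.4,v/6+160-.4)
B=lambda u,v:(u/4+190-.4,v/4+190-.4)
def quad(name,P,z):
    W=np.array([onz(t,*A(*p),z)for p in P]);e=np.linalg.norm(W-np.roll(W,-1,0),axis=1)
    print(name,W.round(1)[:,:2].tolist(),"edges",e.round(1),"ctr",W.mean(0).round(1))
    for i in range(4):
        d=W[(i+1)%4]-W[i];print("  ang",round(np.degrees(np.arctan2(d[1],d[0])),1))
quad("rack",[(137,148),(335,205),(235,512),(38,440)],3)
quad("jig",[(487,65),(768,42),(790,278),(500,300)],12)
# lens blob
def mask(im,lo,hi,x0,y0,x1,y1):
    h=cv2.cvtColor(im,cv2.COLOR_RGB2HSV);m=cv2.inRange(h,lo,hi);z=np.zeros_like(m);z[y0:y1,x0:x1]=m[y0:y1,x0:x1];return z
# jig foot contour (dark teal) in top
px=t["pixels"];print("foot",px[206,236],"rack",px[200,175],px[228,166],"desk",px[215,240],"lens",px[212,178])
m=(px.max(2)<75).astype(np.uint8);
z=np.zeros_like(m);z[160:215,225:288]=m[160:215,225:288]
k=max(cv2.findContours(z,0,2)[0],key=cv2.contourArea);print("foot rect",cv2.minAreaRect(k),cv2.convexHull(k).squeeze().tolist())
z=np.zeros_like(m);z[178:250,150:210]=m[178:250,150:210]
k=max(cv2.findContours(z,0,2)[0],key=cv2.contourArea);print("rack rect",cv2.minAreaRect(k),cv2.boxPoints(cv2.minAreaRect(k)).tolist())
P=px.astype(int);m=((P.min(2)>88)&(P[:,:,2]-P[:,:,0]>4)).astype(np.uint8);z=np.zeros_like(m);z[185:235,160:200]=m[185:235,160:200]
for k in cv2.findContours(z,0,2)[0]:
    if cv2.contourArea(k)>10: print("lens top",cv2.minAreaRect(k),cv2.boundingRect(k))
px=s["pixels"];P=px.astype(int);m=((P.min(2)>110)).astype(np.uint8);z=np.zeros_like(m);z[268:318,208:272]=m[268:318,208:272]
for k in cv2.findContours(z,0,2)[0]:
    if cv2.contourArea(k)>10: print("lens side",cv2.minAreaRect(k),cv2.boundingRect(k))
# pin
px=t["pixels"];m=(px.max(2)<60).astype(np.uint8);z=np.zeros_like(m);z[195:222,345:372]=m[195:222,345:372]
k=max(cv2.findContours(z,0,2)[0],key=cv2.contourArea);r=cv2.minAreaRect(k);print("pin top",r, onz(t,*r[0],16))
px=s["pixels"];m=(px.max(2)<70).astype(np.uint8);z=np.zeros_like(m);z[152:175,270:300]=m[152:175,270:300]
k=max(cv2.findContours(z,0,2)[0],key=cv2.contourArea);r2=cv2.minAreaRect(k);print("pin side",r2,tri(t,r[0],s,r2[0]))
tt=(627-550)/4+335-.4,(262-210)/4+180-.4; ts=(557-550)/4+265-.4,85/4+145-.4
print("tip",tri(t,tt,s,ts),onz(t,*tt,4))
# leaf top edge
for a,b in [((510,240),None),((765,222),None)]: print("leaf z=65",onz(t,*A(*a),65).round(1))
print("leaf ends tri",tri(t,A(512,240),s,B(182,215)),"topL",tri(t,A(512,240),s,B(240,140)))
print(R.from_quat(ctrl.observe()["tool_rot"]).as_matrix().round(3))
E
```

```text
rack [[568.6, 258.2], [541.4, 159.6], [389.2, 200.4], [422.6, 296.9]] edges [102.3 157.6 102.1 151.1] ctr [480.5 228.8   3. ]
  ang -105.5
  ang 165.0
  ang 70.9
  ang -14.9
jig [[611.4, 86.6], [625.6, -51.7], [506.4, -64.2], [493.2, 76.1]] edges [139.1 119.9 141.  118.7] ctr [559.1  11.7  12. ]
  ang -84.1
  ang -174.0
  ang 95.4
  ang 5.1
foot [106 108 112] rack [67 66 69] [80 82 83] desk [135 132 134] lens [116 122 124]
foot rect ((240.65853881835938, 197.4268341064453), (41.85456848144531, 23.89458656311035), 38.65980911254883) [[233, 176], [263, 200], [264, 201], [263, 203], [259, 207], [252, 208], [240, 209], [236, 209], [233, 206], [232, 195], [231, 176]]
rack rect ((180.65000915527344, 214.0500030517578), (34.78504943847656, 53.4424934387207), 18.43494987487793) [[155.70001220703125, 233.90000915527344], [172.60000610351562, 183.1999969482422], [205.60000610351562, 194.1999969482422], [188.70001220703125, 244.90000915527344]]
lens top ((172.45001220703125, 227.65000915527344), (17.708751678466797, 4.110960960388184), 18.43494987487793) (164, 224, 18, 8)
lens top ((177.9433898
[... 790 characters left out ...]
.558837890625), (8.246211051940918, 6.063390731811523), 75.96376037597656) [ 495.35036204 -289.80915064   16.        ]
pin side ((285.0, 163.0), (6.0, 8.0), 90.0) (array([ 496.57732388, -290.21684637,   13.64571794]), np.float64(1.439740374538256))
tip (array([ 553.38526856, -278.80211107,    2.37134634]), np.float64(2.00095459086781)) [ 551.94785423 -278.58530926    4.        ]
leaf z=65 [510.8  66.9  65. ]
leaf z=65 [521.4 -51.7  65. ]
leaf ends tri (array([530.89215865,  72.13833717,  20.10407817]), np.float64(19.053322093872413)) topL (array([503.87333354,  63.6631428 ,  85.01802229]), np.float64(4.522542895980018))
[[-0.916  0.402 -0.   ]
 [ 0.402  0.916 -0.001]
 [ 0.    -0.001 -1.   ]]
```

```bash
cat >> h.py <<'E'
def edge(img,p,q,half=4,n=25):
    g=cv2.GaussianBlur(img,(0,0),.7).astype(np.float32);p,q=map(np.array,(p,q));d=(q-p)/np.linalg.norm(q-p);nn=np.array([-d[1],d[0]])
    o=np.arange(-half,half+.01,.25);pts=[]
    for f in np.linspace(.1,.9,n):
        m=p+f*(q-p)+o[:,None]*nn
        v=cv2.remap(g,m[:,0].astype(np.float32)[:,None],m[:,1].astype(np.float32)[:,None],1).squeeze()
        w=np.abs(np.gradient(v,axis=0)).sum(-1);i=w.argmax();pts.append(m[i])
    L=cv2.fitLine(np.array(pts,np.float32),cv2.DIST_HUBER,0,.01,.01).ravel()
    r=np.array(pts)-L[2:];return np.cross([*L[:2],0],[0,0,1])[:2],L,np.abs(r[:,0]*L[1]-r[:,1]*L[0]).mean()
def corners(img,P,half=4):
    Ls=[edge(img,P[i],P[(i+1)%4],half) for i in range(4)];out=[]
    for i in range(4):
        a,b=Ls[i-1][1],Ls[i][1];s=np.linalg.solve(np.c_[a[:2],-b[:2]],b[2:]-a[2:]);out.append(a[2:]+s[0]*a[:2])
    return out,[round(float(l[2]),2) for l in Ls]
def frame(x,y,yaw,P):
    c,s=np.cos(yaw),np.sin(yaw);P=np.atleast_2d(P);return np.c_[x+c*P[:,0]-s*P[:,1],y+s*P[:,0]+c*P[:,1],P[:,2]]
E
python3 - <<'E'
from h import *
def rep(n,W):
    W=np.array(W);e=np.linalg.norm((W-np.roll(W,-1,0))[:,:2],axis=1);d=[W[0]-W[1],W[3]-W[2]];dd=[W[0]-W[3],W[1]-W[2]]
    print(n,"ctr",W.mean(0).round(1),"edges",e.round(1),"yaw x",[round(np.degrees(np.arctan2(v[1],v[0])),1)for v in d],"yaw y",[round(np.degrees(np.arctan2(-v[0],v[1])),1)for v in dd], W[:,2].round(1))
for nm,(x,y,yaw),(a,b),zs in [("jig",(559,11.7,.098),(59,72),[12]),("rackbase",(480.5,228.8,-.28),(79,50),[0,3,6]),("racktop",(480.5,228.8,-.28),(75,46),[36])]:
  for z in zs:
    Q=frame(x,y,yaw,[(a,b,z),(-a,b,z),(-a,-b,z),(a,-b,z)]);px={}
    for n in("top","side"):
        c=ctrl.camera(n);P,r=corners(c["pixels"],[proj(c,q)for q in Q],4 if z!=36 else 3)
        rep(f"{nm} {n} z{z} res{r}",[onz(c,*p,z)for p in P]);px[n]=(c,P)
    rep("  tri",[tri(px["top"][0],p,px["side"][0],q)[0] for p,q in zip(px["top"][1],px["side"][1])])
E
```

```text
jig top z12 res[1.09, 0.25, 0.44, 0.65] ctr [557.6  11.4  12. ] edges [119.5 146.3 119.1 135.8] yaw x [np.float64(0.8), np.float64(5.9)] yaw y [np.float64(6.0), np.float64(6.0)] [12. 12. 12. 12.]
jig side z12 res[0.23, 0.16, 1.55, 0.83] ctr [558.2  13.1  12. ] edges [116.7 147.  124.7 173.2] yaw x [np.float64(5.9), np.float64(-6.2)] yaw y [np.float64(7.4), np.float64(5.7)] [12. 12. 12. 12.]
  tri ctr [558.3  12.1   9.7] edges [122.9 147.  112.7 136.9] yaw x [np.float64(1.3), np.float64(6.3)] yaw y [np.float64(1.6), np.float64(5.7)] [-5.3  5.9  7.  31.3]
rackbase top z0 res[0.71, 0.25, 0.2, 0.23] ctr [480.4 231.6   0. ] edges [159.6 109.4 160.7 107.3] yaw x [np.float64(-16.4), np.float64(-15.7)] yaw y [np.float64(-15.7), np.float64(-16.3)] [0. 0. 0. 0.]
rackbase side z0 res[1.49, 0.2, 2.61, 1.72] ctr [484.4 232.4  -0. ] edges [157.5  97.4 168.6 113.9] yaw x [np.float64(-13.2), np.float64(-18.8)] yaw y [np.float64(-10.0), np.float64(-15.5)] [-0.  0.  0.  0.]
  tri ctr [482.5 232.1  -0.7] edges [161.5 105.1 160.8 108.5] yaw x [np.float64(-15.1), np.float64(-16.3)] yaw y [np.float64(-14.
[... 1100 characters left out ...]
w x [np.float64(-16.4), np.float64(-14.7)] yaw y [np.float64(-13.8), np.float64(-14.5)] [20.  10.2  3.2  0.7]
racktop top z36 res[0.71, 0.22, 0.77, 0.21] ctr [475.1 228.3  36. ] edges [155.   93.2 155.8  98.1] yaw x [np.float64(-15.3), np.float64(-17.1)] yaw y [np.float64(-15.6), np.float64(-16.0)] [36. 36. 36. 36.]
racktop side z36 res[0.34, 0.46, 0.45, 0.52] ctr [477.3 226.7  36. ] edges [151.1  91.7 143.6  91.8] yaw x [np.float64(-15.8), np.float64(-15.8)] yaw y [np.float64(-20.7), np.float64(-16.0)] [36. 36. 36. 36.]
  tri ctr [475.9 227.8  37.9] edges [152.3  92.3 152.3  96.5] yaw x [np.float64(-15.6), np.float64(-17.2)] yaw y [np.float64(-15.7), np.float64(-15.8)] [40.8 40.8 38.8 31.2]
```

```bash
cat >> h.py <<'E'
JX,JY,JW=558.5,12.,np.radians(6)
def jig(*p): return frame(JX,JY,JW,p)[0]
def rel(p,ydeg=None):
    s=ctrl.observe();M=R.from_quat(s["tool_rot"]).as_matrix();d=M.T@(np.array(p)-s["ee_pos"])
    a=np.degrees(np.arctan2(M[1,1],M[0,1]));t=0 if ydeg is None else -np.radians((ydeg-a+90)%180-90)
    print("shift",d.round(1),"turn",round(t,3),"ang",round(a,1))
def st():
    s=ctrl.observe();j=frame(0,0,-JW,[s["ee_pos"]-[JX,JY,0]])[0]
    print("t",s["clock"],"tcp",s["ee_pos"].round(1),"jig",j.round(1),"F",np.round(s["force"],1),"op",round(s["opening"],1),"g",np.round(s["grasp_force"],1),"j6",s["joint_positions"][5].round(2))
E
python3 -c "
from h import *
rel(jig(-18,35,110),96)"
python3 -m pendant '[[[-475,-268,0,-0.518],[-475,-268,0,-0.518],[-475,-268,0,-0.518],[-475,-268,0,-0.518],[-475,-268,0,-0.518],[-475,-268,0,-0.518],[-475,-268,0,-0.518],[-475,-268,0,-0.518],[-475,-268,0,-0.518],[-475,-268,60,-0.518],[-475,-268,100,-0.518],[-475,-268,120,-0.518],[-475,-268,120,-0.518],[-475,-268,120,-0.518]]]' 0
python3 -c "
from h import *
st();rel(jig(-18,35,58),96)
c=ctrl.camera('side');p=proj(c,jig(-20,0,60)).astype(int);im=c['pixels'][p[1]-75:p[1]+75,p[0]-100:p[0]+100,::-1]
cv2.imwrite('pics/c.png',cv2.resize(im,None,fx=3,fy=3,interpolation=2))"
```

```text
shift [-473.6 -267.9  121.3] turn -0.519 ang 66.3
clock: 2.15
ee_pos: [536.6, 42.9, 108.4]
tool_rot: [-0.051, 0.999, -0.0, -0.003]
force: [-0.2, 0.7, -0.1]
opening: 0.2
grasp_force: 0.0
t 2.15 tcp [536.6  42.9 108.4] jig [-18.6  33.  108.4] F [-0.2  0.7 -0.1] op 0.2 g 0.0 j6 -0.02
shift [-0.9  2.  50.4] turn -0.003 ang 95.8
```

View pics/c.png

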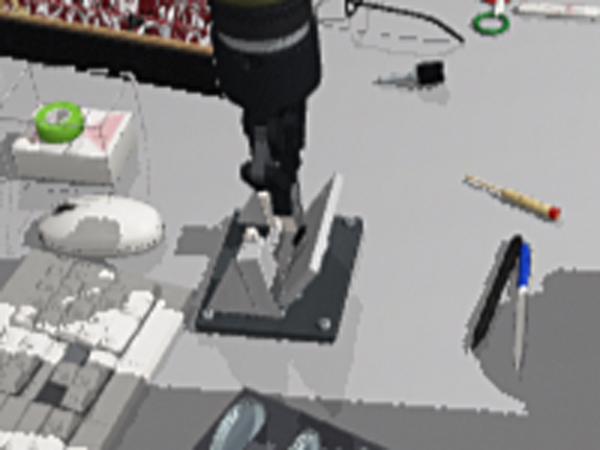

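The closed gripper tip is at crop (285,212), above the gap between the jig's pillars and its open leaf. I'll lower it and push the leaf further open.

```bash

python3 -m pendant '[[[0,2,25,0],[0,2,48,0],[0,2,48,0],[8,2,48,0],[16,2,48,0],[20,2,48,0],[24,2,48,0],[26,2,48,0],[26,2,48,0]]]'
python3 -c "
from h import *
st()
c=ctrl.camera('side');print(proj(c,ctrl.observe()['ee_pos']));p=proj(c,jig(-20,0,60)).astype(int);print(p);im=c['pixels'][p[1]-50:p[1]+50,p[0]-70:p[0]+70,::-1]
a=cv2.resize(im,None,fx=5,fy=5,interpolation=2)[:,:390]
c=ctrl.camera('top');p=proj(c,jig(-20,0,60)).astype(int);print(p,proj(c,ctrl.observe()['ee_pos']));im=c['pixels'][p[1]-50:p[1]+50,p[0]-40:p[0]+40,::-1]
cv2.imwrite('pics/d.png',np.hstack([a,cv2.resize(im,None,fx=5,fy=5,interpolation=2)]))"
```

```text
clock: 3.1
ee_pos: [511.8, 43.5, 63.6]
tool_rot: [-0.052, 0.999, -0.0, -0.0]
force: [0.5, 0.4, 1.0]
opening: 0.1
grasp_force: 0.3
t 3.1 tcp [511.8  43.5  63.6] jig [-43.2  36.2  63.6] F [0.5 0.4 1. ] op 0.1 g 0.3 j6 -0.02
[248.46257687 224.58401445]
[242 214]
[255 190] [243.03975054 199.43396448]
```

View pics/d.png

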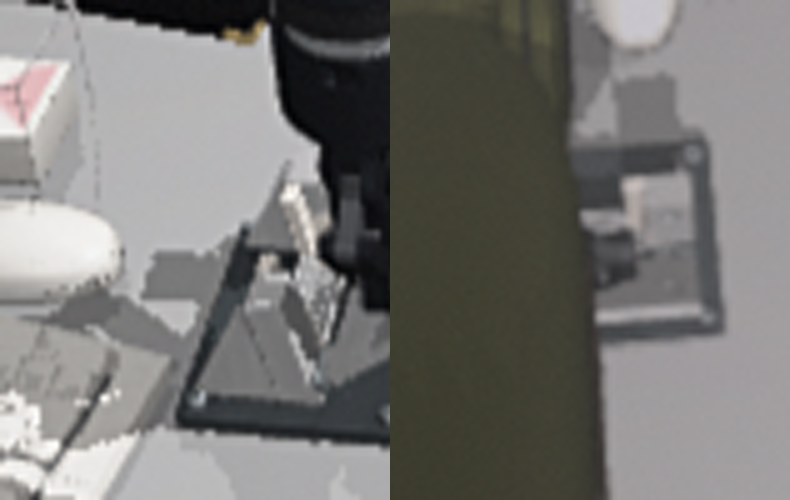

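The leaf now lies close to its stop: its top edge is almost over the foot's front edge. Retreat upward and go to the lens.

```bash

python3 -m pendant '[[[-10,0,-5,0],[-10,0,-45,0],[-10,0,-90,0],[-10,0,-100,0]]]' 0.38
python3 - <<'E'
from h import *
st()
c=ctrl.camera("top")
for z in(46,50,56): print(z,onz(c,178.2,212,z).round(1))
c2=ctrl.camera("side");print(tri(c,(178.2,212),c2,(239,294.4)))
rel([477.5,228,165],164.1)
E
```

```text
clock: 3.6
ee_pos: [525.2, 44.9, 167.8]
tool_rot: [-0.052, 0.999, 0.0, 0.004]
force: [0.7, 0.6, 0.2]
opening: 32.7
grasp_force: 0.0
t 3.6 tcp [525.2  44.9 167.8] jig [-29.7  36.2 167.8] F [0.7 0.6 0.2] op 32.7 g 0.0 j6 -0.02
46 [476.8 226.4  46. ]
50 [476.  225.5  50. ]
56 [474.8 224.1  56. ]
(array([478.74373939, 227.92282173,  39.94446855]), np.float64(1.5426503485194079))
shift [2.710e+01 1.871e+02 1.000e-01] turn -1.189 ang 96.0
```

```bash

python3 -m pendant '[[[14,90,0,-0.15],[27,140,0,-0.30],[27,186,0,-0.45],[27,186,0,-0.6],[27,186,0,-0.75],[27,186,0,-0.9],[27,186,0,-1.05],[27,186,0,-1.189],[27,186,40,-1.189],[27,186,80,-1.189],[27,186,80,-1.189]]]' 0.38
python3 -c "
from h import *
st();rel([477.3,227,44],164.1)
c=ctrl.camera('side');p=proj(c,[477,227,60]).astype(int);print(p,proj(c,ctrl.observe()['ee_pos']));im=c['pixels'][p[1]-50:p[1]+50,p[0]-40:p[0]+40,::-1]
a=cv2.resize(im,None,fx=5,fy=5,interpolation=2)
c=ctrl.camera('top');p=proj(c,[477,227,60]).astype(int);print(p,proj(c,ctrl.observe()['ee_pos']));im=c['pixels'][p[1]-50:p[1]+50,p[0]-40:p[0]+40,::-1]
cv2.imwrite('pics/e.png',np.hstack([a,cv2.resize(im,None,fx=5,fy=5,interpolation=2)]))"
```

```text
clock: 4.8
ee_pos: [469.9, 224.0, 76.9]
tool_rot: [-0.602, 0.798, 0.001, -0.007]
force: [-0.6, -1.0, -1.3]
opening: 32.3
grasp_force: 0.0
t 4.8 tcp [469.9 224.   76.9] jig [-66.  220.   76.9] F [-0.6 -1.  -1.3] op 32.3 g 0.0 j6 -0.85
shift [-5.3 -6.6 32.8] turn -0.0 ang 164.1
[239 288] [241.33740243 282.15929503]
[176 210] [175.4058758 210.3139162]
```

View pics/e.png

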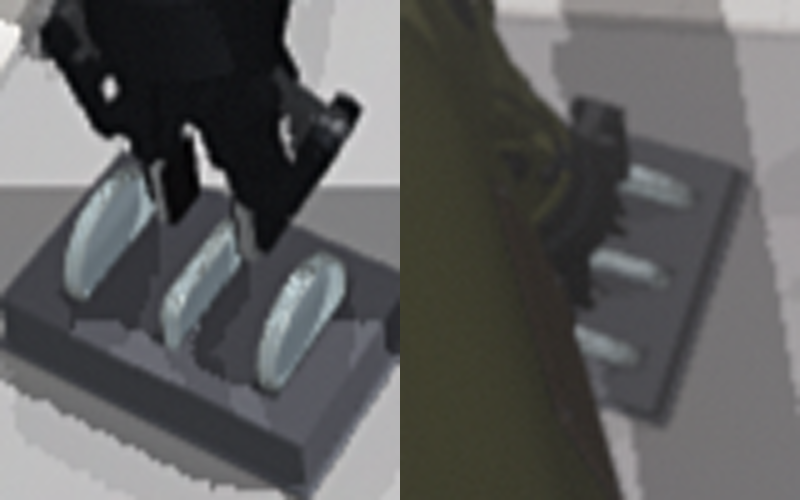

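The fingers straddle the flat-topped middle lens and clear both neighbours. I'll let it settle, then correct.

```bash

python3 -m pendant '[[[0,0,0,0],[0,0,0,0],[0,0,0,0]]]'
python3 -c "
from h import *
st();rel([477.3,227,43],164.1)"
```

```text
clock: 5.2
ee_pos: [477.1, 227.3, 84.8]
tool_rot: [-0.602, 0.798, -0.0, 0.001]
force: [-0.2, 0.0, -0.1]
opening: 32.3
grasp_force: 0.0
t 5.2 tcp [477.1 227.3  84.8] jig [-58.4 222.7  84.8] F [-0.2  0.  -0.1] op 32.3 g 0.0 j6 -0.85
shift [ 0.4 -0.2 41.8] turn -0.0 ang 164.1
```

```bash

python3 -m pendant '[[[0,0,20,0],[0,0,36,0],[0,0,42,0],[0,0,42,0]]]'
python3 -m pendant '[[[0,0,0,0],[0,0,0,0],[0,0,0,0],[0,0,0,0],[0,0,0,0],[0,0,0,0]]]' 0 40
python3 -c "
from h import *
st()"
```

```text
clock: 5.6
ee_pos: [475.6, 226.7, 41.1]
tool_rot: [-0.602, 0.798, 0.0, -0.0]
force: [0.1, 0.3, 0.1]
opening: 32.5
grasp_force: 0.0
clock: 6.2
ee_pos: [477.5, 227.2, 42.3]
tool_rot: [-0.602, 0.798, -0.001, 0.002]
force: [2.6, -0.2, 5.8]
opening: 6.8
grasp_force: 42.6
t 6.2 tcp [477.5 227.2  42.3] jig [-58.  222.5  42.3] F [ 2.6 -0.2  5.8] op 6.8 g 42.6 j6 -0.85
```

```bash

python3 -m pendant '[[[0,0,-12,0],[0,0,-30,0],[0,0,-60,0],[0,0,-85,0],[0,0,-85,0],[0,0,-85,0]]]'
python3 -c "
from h import *
st();rel(jig(-3.5,0,127),6)
c=ctrl.camera('side');e=ctrl.observe()['ee_pos'];p=proj(c,e-[0,0,20]).astype(int);print(p,proj(c,e));im=c['pixels'][p[1]-30:p[1]+30,p[0]-40:p[0]+40,::-1]
a=cv2.resize(im,None,fx=8,fy=8,interpolation=2)
cv2.imwrite('pics/f.png',a)"
```

```text
clock: 6.8
ee_pos: [474.9, 226.8, 125.9]
tool_rot: [-0.603, 0.798, 0.001, -0.001]
force: [0.1, -0.3, -0.7]
opening: 6.5
grasp_force: 41.8
t 6.8 tcp [474.9 226.8 125.9] jig [-60.7 222.3 125.9] F [ 0.1 -0.3 -0.7] op 6.5 g 41.8 j6 -0.85
shift [ 185.  -135.9   -1.2] turn -0.382 ang 164.1
[238 274] [238.02646261 268.16975061]
```

View pics/f.png

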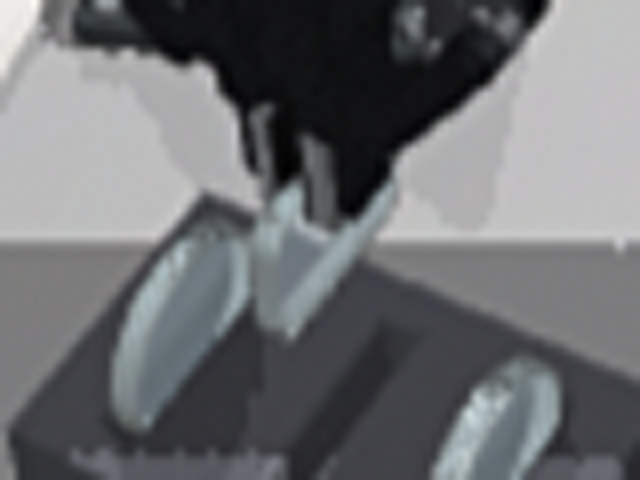

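The lens is held at crop (330,250), upright, with its slot behind it empty. I'll check how it is centred in the grip.

```bash

python3 -c "
from h import *
c=ctrl.camera('side');s=ctrl.observe();e=s['ee_pos'];M=R.from_quat(s['tool_rot']).as_matrix()
o=np.array([198,244]);im=c['pixels']
print(e)
for off in(0,4):
  for a in(-28,28):
    for z in(-30.3,-8,13.7):
      print(off,a,z,((proj(c,e+M[:,0]*(a+off)+[0,0,z])-o)*8+4).round(0), (e+M[:,0]*(a+off)).round(0)[:2])
P=im.astype(int)[:,:,:]
" ; python3 -m pendant '[[[0,0,-10,0],[0,0,-10,0]]]' >/dev/null
python3 -c "
from h import *
st();rel(jig(-3.5,0,127),6)"
```

```text
[474.26700456 226.27620293 124.80355292]
0 -28 -30.3 [273. 355.] [482. 253.]
0 -28 -8 [264. 298.] [482. 253.]
0 -28 13.7 [256. 241.] [482. 253.]
0 28 -30.3 [395. 199.] [467. 199.]
0 28 -8 [389. 143.] [467. 199.]
0 28 13.7 [383.  86.] [467. 199.]
4 -28 -30.3 [282. 343.] [481. 249.]
4 -28 -8 [274. 287.] [481. 249.]
4 -28 13.7 [265. 230.] [481. 249.]
4 28 -30.3 [404. 189.] [466. 196.]
4 28 -8 [397. 132.] [466. 196.]
4 28 13.7 [391.  75.] [466. 196.]
t 7.1 tcp [476.  226.9 136.6] jig [-59.6 222.4 136.6] F [0.3 0.  0.3] op 6.8 g 41.8 j6 -0.85
shift [ 185.4 -135.     9.6] turn -0.382 ang 164.1
```

```bash
python3 -m pendant '[[[30,-25,0,-0.1],[70,-55,0,-0.2],[115,-85,0,-0.3],[150,-110,0,-0.382],[170,-124,0,-0.382],[185,-135,0,-0.382],[185,-135,0,-0.382],[185,-135,0,-0.382],[185,-135,0,-0.382],[185,-135,0,-0.382]]]'
python3 -c "
from h import *
c=ctrl.camera('top');A=lambda u,v:(u/6+150-.4,v/6+160-.4)
for u,v in[(575,110),(683,108),(560,110),(697,108),(505,110),(757,95)]:
  w=onz(c,*A(u,v),77);print(w.round(1),frame(0,0,-JW,[w-[JX,JY,0]])[0].round(1))
st();rel(jig(-2.2,0,110),6)
for n in('side','top'):
  c=ctrl.camera(n);cv2.imwrite(f'pics/g_{n}.png',c['pixels'][:,:,::-1])
t=cv2.imread('pics/g_top.png');s=cv2.imread('pics/g_side.png')
f=lambda i,x,y:cv2.resize(i[y-50:y+50,x-40:x+40],None,fx=5,fy=5,interpolation=2)
cv2.imwrite('pics/g.png',np.hstack([f(s,242,205),f(t,255,190)]))
"
```

```text
clock: 8.1
ee_pos: [554.6, 13.0, 136.2]
tool_rot: [0.744, -0.669, -0.0, 0.0]
force: [-0.0, 0.0, -0.5]
opening: 7.1
grasp_force: 41.7
[570.6  37.6  77. ] [14.7 24.2 77. ]
[572.5 -12.7  77. ] [ 11.3 -26.   77. ]
[570.5  44.5  77. ] [15.4 31.1 77. ]
[572.6 -19.2  77. ] [ 10.7 -32.5  77. ]
[570.1  70.1  77. ] [17.6 56.6 77. ]
[579.3 -47.1  77. ] [ 14.6 -60.9  77. ]
t 8.15 tcp [554.7  12.9 136.3] jig [ -3.7   1.3 136.3] F [ 0.3 -0.1  0. ] op 7.1 g 41.7 j6 -1.65
shift [ 1.3 -1.5 26.3] turn 0.001 ang -173.9
```

View pics/g.png

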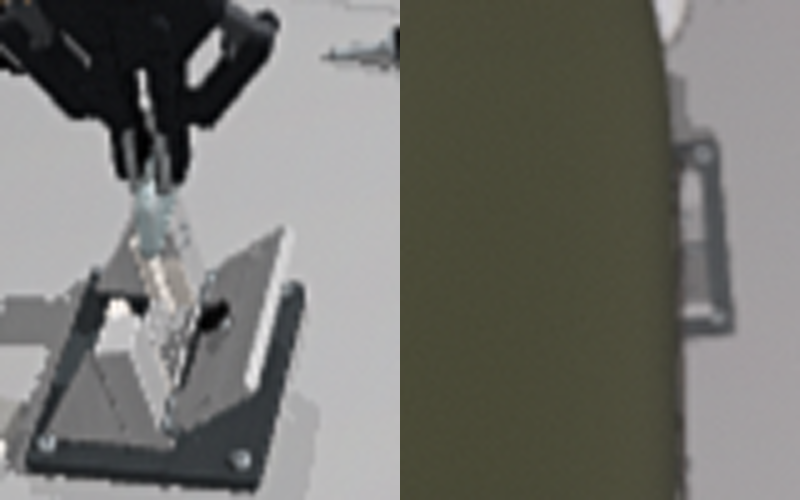

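The lens hangs above the pocket at side crop (155,215). The leaf is open, with its near top corner at crop (258,385). I'll work out its angle.

```bash

python3 -c "
from h import *
c=ctrl.camera('side')
def pl(u,v,yj):
  o,d=ray(c,u,v);o=frame(0,0,-JW,[o-[JX,JY,0]])[0];d=frame(0,0,-JW,[d])[0];return o+d*(yj-o[1])/d[1]
for u,v,y in[(202+258/5,155+385/5,58),(202+295/5,155+235/5,-58),(202+248/5,155+390/5,58),(202+283/5,155+232/5,-58),(190+240/4,190+142/4,58),(190+265/4,190+30/4,-58)]:
  w=pl(u,v,y);a=np.arctan2(-13-w[0],w[2]-24.5);print(w.round(1),'r',np.hypot(w[0]+13,w[2]-24.5).round(1),'theta',(a+.178).round(2))
"
```

```text
[-59.4  58.   61.7] r 59.5 theta 1.07
[-58.  -58.   55.7] r 54.7 theta 1.14
[-54.3  58.   57.8] r 53.0 theta 1.07
[-51.7 -58.   57.2] r 50.7 theta 1.05
[-52.1  58.   82.6] r 70.0 theta 0.77
[-46.3 -58.   70. ] r 56.4 theta 0.81
```

```bash
python3 -m pendant '[[[2,-1,20,0],[2,-1,40,0],[2,-1,52,0],[2,-1,60,0],[2,-1,65,0],[2,-1,70,0],[2,-1,70,0],[2,-1,70,0]]]'
python3 -c "
from h import *
st()"
```

```text
clock: 9.1
ee_pos: [556.6, 10.0, 66.7]
tool_rot: [0.743, -0.669, 0.0, -0.0]
force: [-0.3, 0.2, -0.7]
opening: 6.6
grasp_force: 41.8
t 9.1 tcp [556.6  10.   66.7] jig [-2.1 -1.8 66.7] F [-0.3  0.2 -0.7] op 6.6 g 41.8 j6 -1.66
```

```bash
python3 -m pendant '[[[0,0,3,0],[0,0,6,0],[0,0,7,0],[0,0,7,0]]]'; python3 -m pendant '[[[0,0,1,0],[0,0,2,0],[0,0,2,0]]]'
python3 -c "
from h import *
st()"
```

```text
clock: 9.5
ee_pos: [556.1, 10.0, 59.1]
tool_rot: [0.743, -0.669, -0.0, 0.0]
force: [0.1, -0.0, -0.4]
opening: 6.5
grasp_force: 41.8
clock: 9.8
ee_pos: [556.4, 10.0, 57.6]
tool_rot: [0.743, -0.669, 0.0, -0.0]
force: [-0.8, 0.6, 1.6]
opening: 6.6
grasp_force: 42.0
t 9.8 tcp [556.4  10.   57.6] jig [-2.3 -1.8 57.6] F [-0.8  0.6  1.6] op 6.6 g 42.0 j6 -1.66
```

```bash
python3 -m pendant '[[[0,0,1,0],[0,0,1,0]]]'; python3 -m pendant '[[[0,0,0,0],[0,0,0,0],[0,0,0,0],[0,0,0,0]]]' 0.26
python3 -c "
from h import *
st()"
python3 -m pendant '[[[0,0,-5,0],[0,0,-12,0],[0,0,-22,0],[0,0,-45,0],[0,0,-80,0],[0,0,-100,0],[60,0,-110,0],[100,0,-110,0],[100,0,-110,0]]]'
python3 -c "
from h import *
st()
for n in('side','top'):
  c=ctrl.camera(n);cv2.imwrite(f'pics/g_{n}.png',c['pixels'][:,:,::-1])
t=cv2.imread('pics/g_top.png');s=cv2.imread('pics/g_side.png')
f=lambda i,x,y:cv2.resize(i[y-36:y+36,x-28:x+28],None,fx=7,fy=7,interpolation=2)
cv2.imwrite('pics/h.png',np.hstack([f(s,242,210),f(t,255,190)]))
"
```

```text
clock: 10.0
ee_pos: [556.7, 10.0, 57.4]
tool_rot: [0.743, -0.669, 0.0, -0.0]
force: [-2.2, -0.1, 8.5]
opening: 7.0
grasp_force: 42.9
clock: 10.4
ee_pos: [556.1, 10.0, 56.0]
tool_rot: [0.743, -0.669, -0.0, 0.0]
force: [0.8, -0.0, -0.5]
opening: 22.3
grasp_force: 0.0
t 10.4 tcp [556.1  10.   56. ] jig [-2.6 -1.7 56. ] F [ 0.8 -0.  -0.5] op 22.3 g 0.0 j6 -1.66
clock: 11.3
ee_pos: [568.2, -94.6, 168.3]
tool_rot: [0.741, -0.671, 0.003, -0.0]
force: [0.6, 0.9, 0.8]
opening: 22.1
grasp_force: 0.0
t 11.3 tcp [568.2 -94.6 168.3] jig [  -1.5 -107.   168.3] F [0.6 0.9 0.8] op 22.1 g 0.0 j6 -1.83
```

View pics/h.png

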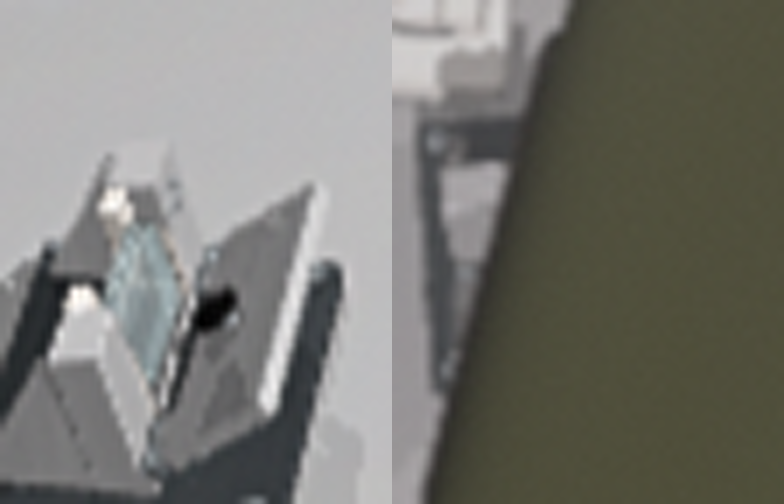

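The lens stands in the pocket, leaning back on the nylon strips (left crop at (145,300)), and the leaf is still open. That was the tenth picture, so from here I work from numbers only. Next, swing the leaf shut.

```bash
python3 -c "
from h import *
rel(jig(-88,30,150),96)"
```

```text
shift [-132.7   86.    17.1] turn 1.568 ang -174.2
```

```bash
python3 -m pendant '[[[-40,30,0,0.15],[-80,60,0,0.3],[-120,86,0,0.45],[-133,86,0,0.6],[-133,86,0,0.75],[-133,86,0,0.9],[-133,86,0,1.05],[-133,86,0,1.2],[-133,86,0,1.35],[-133,86,0,1.5],[-133,86,0,1.568],[-133,86,0,1.568],[-133,86,0,1.568]]]' 0 >/dev/null
python3 -c "
from h import *
st();rel(jig(-88,30,45),96)"
```

```text
t 12.7 tcp [466.9  34.7 166.5] jig [-88.7  32.2 166.5] F [ 0.3 -1.   0.2] op -0.3 g 0.0 j6 -0.04
shift [ -0.7  -2.2 121.5] turn 0.005 ang 96.3
```

```bash
python3 -m pendant '[[[0,-2,45,0],[0,-2,90,0],[0,-2,115,0],[0,-2,121,0],[0,-2,121,0],[-15,-2,121,0],[-30,-2,121,0],[-40,-2,121,0],[-48,-2,121,0],[-54,-2,121,0],[-58,-2,121,0],[-60,-2,121,0],[-62,-2,121,0],[-62,-2,121,0]]]'
python3 -c "
from h import *
st();rel(jig(-24,30,45),96)"
```

```text
clock: 14.1
ee_pos: [528.9, 38.5, 45.3]
tool_rot: [-0.054, 0.999, -0.0, -0.0]
force: [-2.7, -0.6, 1.6]
opening: 0.3
grasp_force: 1.5
t 14.1 tcp [528.9  38.5  45.3] jig [-26.6  29.4  45.3] F [-2.7 -0.6  1.6] op 0.3 g 1.5 j6 -0.03
shift [-2.6  0.6  0.3] turn 0.002 ang 96.1
```

```bash
for i in 1 2 3; do python3 -m pendant '[[[-2,0,0,0],[-2,0,0,0]]]' >/dev/null
python3 -c "
from h import *
st()"; done
```

```text
t 14.3 tcp [529.4  38.5  45. ] jig [-26.2  29.4  45. ] F [-5.8 -2.1  4.6] op 0.1 g 2.8 j6 -0.03
t 14.5 tcp [530.1  38.5  44.8] jig [-25.5  29.4  44.8] F [-7.3 -1.6  5.6] op 0.1 g 3.9 j6 -0.03
t 14.7 tcp [531.2  38.7  44.7] jig [-24.4  29.4  44.7] F [-9.2 -1.5  7.1] op 0.1 g 4.8 j6 -0.03
```

```bash
python3 -m pendant '[[[10,0,0,0],[30,0,0,0],[40,0,-40,0],[40,0,-85,0],[40,0,-100,0],[40,0,-100,0]]]' 0.4 >/dev/null
python3 -c "
from h import *
st();rel([496.5,-290.2,140],101.4)
import glob
c=ctrl.camera('side')
def pl(u,v,yj):
  o,d=ray(c,u,v);o=frame(0,0,-JW,[o-[JX,JY,0]])[0];d=frame(0,0,-JW,[d])[0];return o+d*(yj-o[1])/d[1]
# leaf top edge: profile of brightness along jig x at y=50 z~80 
for y in (58,45,-50):
  p=proj(c,jig(-30,y,80));q=proj(c,jig(10,y,80));
  m=np.array([p+(q-p)*f for f in np.linspace(0,1,21)],np.float32);print(y,cv2.remap(c['pixels'],m[:,:1],m[:,1:],1).mean(2).squeeze().round().astype(int).tolist())
"
```

```text
t 15.3 tcp [499.   35.2 148.6] jig [-56.8  29.2 148.6] F [ 0.1  0.4 -0.7] op 34.2 g 0.0 j6 -0.04
shift [  37.4 -323.2    8.3] turn -0.092 ang 96.1
58 [139, 123, 98, 124, 141, 142, 145, 158, 153, 152, 125, 82, 74, 83, 150, 183, 180, 167, 169, 175, 177]
45 [111, 103, 136, 147, 143, 144, 168, 201, 211, 209, 185, 134, 131, 111, 142, 176, 187, 191, 190, 190, 190]
-50 [18, 17, 17, 21, 51, 107, 167, 210, 207, 202, 193, 185, 183, 183, 178, 176, 183, 188, 189, 189, 189]
```

```bash
python3 -m pendant '[[[5,-46,0,-0.09],[10,-95,0,-0.09],[16,-144,0,-0.09],[22,-193,0,-0.09],[28,-242,0,-0.09],[34,-290,0,-0.09],[37,-323,0,-0.09],[37,-323,40,-0.09],[37,-323,80,-0.09],[37,-323,90,-0.09],[37,-323,90,-0.09],[37,-323,90,-0.09]]]' >/dev/null
python3 -c "
from h import *
st();rel([496.5,-290.2,4],101.4)
c=ctrl.camera('top');g=cv2.imread('pics/top0.png').mean(2)
for v in range(190,218): print(v,g[v,348:370].astype(int).tolist())
"
```

```text
t 16.55 tcp [ 493.7 -290.2   55.8] jig [ -96.  -293.8   55.8] F [ 1.2 -0.3  0.6] op 33.9 g 0.0 j6 -0.73
shift [-2.7 -0.5 51.8] turn -0.001 ang 101.3
190 [139, 139, 139, 140, 140, 139, 139, 139, 138, 139, 139, 140, 139, 140, 140, 138, 139, 139, 139, 139, 139, 139]
191 [139, 139, 139, 139, 139, 139, 138, 140, 139, 139, 140, 139, 140, 140, 139, 140, 139, 139, 139, 139, 139, 139]
192 [140, 139, 139, 139, 139, 128, 121, 132, 138, 140, 139, 139, 139, 139, 138, 139, 140, 139, 139, 139, 138, 138]
193 [139, 139, 140, 139, 138, 117, 106, 123, 136, 140, 139, 140, 140, 140, 139, 140, 140, 139, 140, 139, 139, 140]
194 [139, 139, 139, 140, 134, 111, 105, 122, 136, 139, 139, 140, 138, 140, 139, 139, 140, 139, 140, 139, 139, 139]
195 [140, 140, 140, 135, 131, 109, 108, 125, 136, 139, 140, 139, 139, 139, 141, 140, 139, 138, 140, 139, 139, 139]
196 [140, 139, 141, 133, 128, 105, 106, 123, 128, 135, 139, 139, 139, 139, 139, 140, 139, 140, 139, 140, 140, 138]
197 [139, 140, 139, 134, 129, 109, 103, 119, 126, 134, 139, 139, 139, 140, 139, 139, 140, 140, 140, 139, 140, 140]
198 [140, 140, 139, 133, 129, 1
[... 1477 characters left out ...]
 55, 56, 89, 127, 140, 141, 140, 141, 140]
212 [131, 131, 130, 130, 131, 131, 122, 89, 57, 52, 53, 56, 54, 54, 52, 74, 123, 141, 142, 141, 140, 141]
213 [130, 131, 131, 131, 131, 132, 130, 102, 64, 53, 53, 55, 57, 55, 52, 71, 121, 141, 141, 141, 141, 140]
214 [131, 130, 131, 130, 131, 132, 131, 112, 77, 54, 54, 63, 68, 61, 60, 90, 128, 141, 142, 141, 141, 141]
215 [130, 130, 131, 131, 131, 131, 131, 124, 93, 61, 57, 72, 81, 84, 106, 125, 137, 142, 142, 141, 141, 141]
216 [131, 130, 131, 130, 131, 131, 131, 131, 118, 101, 95, 112, 121, 123, 135, 141, 141, 141, 141, 141, 141, 141]
217 [131, 132, 131, 131, 130, 131, 131, 131, 132, 129, 130, 138, 141, 141, 142, 142, 141, 141, 140, 140, 142, 141]
```

```bash
python3 -m pendant '[[[0,0,20,0],[0,0,35,0],[0,0,35,0],[0,0,35,0]]]' >/dev/null
python3 -c "
from h import *
st();rel([496.5,-290.2,4],101.6)"
```

```text
t 17.0 tcp [ 494.2 -290.6   21.8] jig [ -95.6 -294.2   21.8] F [ 0.3 -0.5  0.5] op 34.3 g 0.0 j6 -0.73
shift [-2.3 -0.1 17.8] turn -0.005 ang 101.3
```

```bash
python3 -m pendant '[[[-2,0,8,-0.005],[-2,0,14,-0.005],[-2,0,17,-0.005],[-2,0,17,-0.005],[-2,0,17,-0.005]]]' >/dev/null
python3 -c "
from h import *
st()"
python3 -m pendant '[[[0,0,0,0],[0,0,0,0],[0,0,0,0],[0,0,0,0]]]' 0 90 
python3 -c "
from h import *
st()"
```

```text
t 17.5 tcp [ 494.9 -289.8    3.2] jig [ -94.8 -293.5    3.2] F [-0.3  1.9  0.4] op 34.4 g 0.0 j6 -0.73
clock: 17.9
ee_pos: [495.2, -289.9, 3.6]
tool_rot: [-0.101, 0.995, -0.0, 0.0]
force: [-0.5, -1.2, 2.2]
opening: 19.7
grasp_force: 88.1
t 17.9 tcp [ 495.2 -289.9    3.6] jig [ -94.5 -293.6    3.6] F [-0.5 -1.2  2.2] op 19.7 g 88.1 j6 -0.73
```

```bash
python3 -m pendant '[[[0,0,-20,0],[0,0,-60,0],[0,0,-100,0],[0,0,-100,0],[0,0,-100,0]]]' 
python3 -c "
from h import *
st();rel(jig(-98.8,-45.5,105),96)"
```

```text
clock: 18.4
ee_pos: [495.9, -290.3, 104.2]
tool_rot: [-0.101, 0.995, -0.001, 0.001]
force: [0.2, -0.2, -1.7]
opening: 19.9
grasp_force: 88.1
t 18.4 tcp [ 495.9 -290.3  104.2] jig [ -93.9 -294.1  104.2] F [ 0.2 -0.2 -1.7] op 19.9 g 88.1 j6 -0.73
shift [-19.3 247.9  -1.2] turn 0.098 ang 101.6
```

```bash
python3 -m pendant '[[[-4,45,0,0.05],[-8,95,0,0.1],[-12,144,0,0.1],[-16,190,0,0.098],[-19,225,0,0.098],[-19,240,0,0.098],[-19,248,0,0.098],[-19,248,15,0.098],[-19,248,30,0.098],[-19,248,34,0.098],[-19,248,34,0.098],[-19,248,34,0.098]]]' >/dev/null
python3 -c "
from h import *
st();rel(jig(-98.8,-45.5,70.2),96)
for n in('side','top'):
  c=ctrl.camera(n);cv2.imwrite(f'pics/k_{n}.png',c['pixels'][:,:,::-1])
  g=c['pixels'].mean(2)
  print(n,'tip',proj(c,jig(-41.4,-45.5,69.6)),'hole',proj(c,jig(-17.9,-45,64.4)))
  p=proj(c,jig(-41.4,-45.5,69.6)).astype(int)
  for v in range(p[1]-13,p[1]+10): print(v,p[0]-16,g[v,p[0]-16:p[0]+18].astype(int).tolist())
"
```

```text
t 19.6 tcp [463.9 -43.5  69.3] jig [-99.9 -45.3  69.3] F [ 0.9 -0.5 -0.9] op 19.7 g 88.3 j6 -0.2
shift [-1.1 -0.2 -0.9] turn -0.001 ang 95.9
side tip [253.54728791 200.64562759] hole [244.64649769 201.67425212]
187 237 [186, 188, 187, 187, 187, 186, 187, 188, 187, 187, 187, 187, 187, 188, 189, 187, 187, 189, 188, 189, 188, 189, 188, 188, 189, 189, 189, 193, 194, 123, 33, 26, 37, 71]
188 237 [186, 186, 186, 186, 186, 188, 188, 187, 189, 187, 187, 187, 188, 188, 188, 187, 188, 189, 188, 187, 188, 188, 188, 188, 189, 189, 189, 191, 195, 88, 26, 27, 45, 81]
189 237 [187, 187, 187, 186, 186, 187, 187, 187, 186, 187, 188, 187, 188, 188, 188, 188, 188, 188, 189, 189, 188, 188, 189, 188, 189, 188, 190, 193, 196, 100, 25, 24, 38, 70]
190 237 [187, 187, 187, 187, 186, 188, 186, 188, 187, 187, 187, 188, 187, 188, 188, 187, 188, 189, 188, 188, 188, 188, 189, 189, 188, 188, 189, 193, 194, 110, 22, 14, 28, 53]
191 237 [187, 187, 187, 187, 187, 187, 188, 188, 187, 186, 187, 187, 188, 188, 188, 187, 189, 188, 189, 188, 189, 187, 189, 189, 189, 188, 190, 191, 196, 143, 26, 6, 19, 39]
192 237 [187, 18
[... 5826 characters left out ...]
 59, 62, 61, 60, 60, 59, 60, 60, 60, 59, 59, 61, 58, 59, 60, 60, 61, 60, 62, 62, 62, 61, 61, 62, 61, 63, 62, 64, 63, 63]
201 256 [60, 61, 60, 60, 59, 60, 60, 60, 60, 60, 61, 61, 60, 59, 59, 60, 62, 62, 62, 61, 60, 61, 61, 63, 62, 61, 63, 61, 62, 64, 64, 64, 63, 64]
202 256 [59, 60, 61, 60, 61, 59, 60, 61, 60, 59, 61, 60, 59, 61, 61, 61, 60, 60, 61, 61, 61, 61, 62, 61, 62, 61, 62, 63, 62, 63, 63, 64, 64, 64]
203 256 [61, 60, 61, 60, 60, 59, 61, 60, 60, 61, 60, 59, 60, 61, 60, 60, 61, 61, 61, 61, 62, 61, 61, 61, 62, 62, 60, 63, 63, 63, 63, 63, 63, 63]
204 256 [59, 60, 60, 60, 58, 61, 59, 59, 60, 60, 60, 59, 60, 60, 61, 59, 59, 61, 60, 61, 61, 61, 63, 62, 62, 63, 62, 63, 62, 63, 62, 63, 62, 63]
```

```bash
python3 -m pendant '[[[-5,0,1,0],[-10,0,2,0],[-15,0,3,0],[-20,0,4,0],[-20,0,4,0],[-20,0,4,0]]]' >/dev/null
python3 -c "
from h import *
st()"
```

```text
t 20.3 tcp [483.8 -40.9  65.2] jig [-79.9 -44.8  65.2] F [-0.6  0.1 -0.1] op 19.7 g 88.3 j6 -0.19
```

```bash
python3 -m pendant '[[[0,-0.7,-1.6,0],[0,-0.7,-1.6,0],[-5,-0.7,-0.7,0],[-9,-0.7,0,0],[-12,-0.7,0.5,0],[-12,-0.7,0.5,0]]]' >/dev/null
python3 -c "
from h import *
st()"
```

```text
t 20.9 tcp [496.5 -40.4  64.7] jig [-67.1 -45.6  64.7] F [ 0.3 -0.5 -0.7] op 19.6 g 88.3 j6 -0.19
```

```bash
python3 -m pendant '[[[-3,0,0.5,0],[-6,0,1.1,0],[-8,0,1.4,0],[-8,0,1.4,0]]]' >/dev/null
python3 -c "
from h import *
st()"
python3 -m pendant '[[[-3,0,0.5,0],[-6,0,1.1,0],[-6,0,1.1,0],[-6,0,1.1,0]]]' >/dev/null
python3 -c "
from h import *
st()"
```

```text
t 21.3 tcp [504.1 -39.6  63.4] jig [-59.5 -45.6  63.4] F [-0.6  0.1 -1. ] op 19.4 g 88.3 j6 -0.18
t 21.7 tcp [509.7 -38.9  62.3] jig [-53.8 -45.6  62.3] F [-0.4 -0.7  0.1] op 19.7 g 88.3 j6 -0.18
```

```bash
python3 -m pendant '[[[-4,0,0.5,0],[-8,0,1.2,0],[-12,0,1.9,0],[-12,0,1.9,0],[-12,0,1.9,0]]]' >/dev/null
python3 -c "
from h import *
st()"
python3 -m pendant '[[[-2,0,0.4,0],[-4,0,0.7,0],[-6,0,1.1,0],[-6,0,1.1,0],[-6,0,1.1,0]]]' >/dev/null
python3 -c "
from h import *
st()"
```

```text
t 22.2 tcp [521.7 -37.7  60.3] jig [-41.8 -45.6  60.3] F [-0.3  0.  -0.6] op 19.6 g 88.3 j6 -0.18
t 22.7 tcp [526.5 -37.1  59. ] jig [-37.  -45.5  59. ] F [-4.4  0.2  0.9] op 19.7 g 88.6 j6 -0.17
```

```bash
python3 -m pendant '[[[-2,0,0.2,0],[-4,0,0.4,0],[-6,0,0.6,0],[-6,0,0.6,0],[-6,0,0.6,0]]]' >/dev/null
python3 -c "
from h import *
st()"
python3 -m pendant '[[[-2,0,0.3,0],[-4,0,0.6,0],[-4,0,0.6,0],[-4,0,0.6,0]]]' >/dev/null
python3 -c "
from h import *
st()"
```

```text
t 23.2 tcp [533.7 -36.4  58.7] jig [-29.8 -45.6  58.7] F [-4.7  0.6  2.7] op 19.4 g 88.7 j6 -0.17
t 23.6 tcp [534.2 -36.4  57.7] jig [-29.2 -45.6  57.7] F [-10.9  -1.4   6.8] op 19.7 g 89.3 j6 -0.17
```

```bash
for i in 1 2 3; do python3 -m pendant '[[[-1.5,0,0,0],[-3,0,0,0],[-3,0,0,0],[-3,0,0,0]]]' >/dev/null
python3 -c "
from h import *
st();print(ctrl.observe()['joint_efforts'].round(1), R.from_quat(ctrl.observe()['tool_rot']).as_rotvec().round(3))"; done
```

```text
t 24.0 tcp [534.3 -36.4  57.6] jig [-29.1 -45.6  57.6] F [-16.2  -3.6  12.3] op 19.6 g 90.0 j6 -0.17
[  1.8 -40.1  27.3  -6.6   1.    0. ] [ 1.620e-01 -3.126e+00  2.000e-03]
t 24.4 tcp [534.4 -36.3  57.5] jig [-29.1 -45.5  57.5] F [-21.5  -2.6  17.2] op 19.3 g 90.7 j6 -0.17
[  2.5 -38.   29.2  -8.9   1.4   0. ] [ 1.620e-01 -3.121e+00  2.000e-03]
t 24.8 tcp [534.4 -36.3  57.4] jig [-29.  -45.6  57.4] F [-26.7  -3.5  24. ] op 19.5 g 91.3 j6 -0.17
[  3.2 -35.9  31.1 -11.2   1.8   0. ] [ 1.610e-01 -3.116e+00  3.000e-03]
```

```bash
python3 -m pendant '[[[1,0,-1,0],[2,0,-2,0],[2,0,-2,0],[2,0,-2,0]]]' >/dev/null
python3 -c "
from h import *
st()
c=ctrl.camera('side');cv2.imwrite('pics/z.png',c['pixels'][:,:,::-1])
# leaf top edge strip: sample along jig x at fixed lines
def pr(img,y,z,a,b):
  m=np.array([proj(c,jig(x,y,z)) for x in range(a,b,2)],np.float32);return cv2.remap(img,m[:,:1],m[:,1:],1).mean(2).squeeze().astype(int).tolist()
for y,z in((50,79),(50,76),(54,79),(40,79)): print(y,z,pr(c['pixels'],y,z,-30,20))
print('shut leaf top expect x', -13+ 56*np.sin(.178))
"
```

```text
t 25.2 tcp [534.3 -36.3  57.8] jig [-29.1 -45.5  57.8] F [-19.6  -2.7   8.8] op 19.5 g 89.3 j6 -0.17
50 79 [93, 113, 153, 168, 161, 154, 158, 170, 170, 169, 171, 173, 180, 190, 194, 194, 198, 197, 195, 195, 194, 195, 197, 202, 185]
50 76 [87, 107, 140, 162, 142, 130, 145, 173, 172, 170, 171, 172, 176, 186, 194, 196, 201, 202, 196, 196, 196, 195, 196, 198, 197]
54 79 [98, 120, 146, 154, 125, 124, 161, 173, 171, 170, 171, 173, 181, 190, 196, 199, 207, 198, 197, 197, 196, 195, 196, 200, 173]
40 79 [102, 119, 106, 85, 120, 135, 154, 169, 171, 169, 170, 172, 180, 189, 194, 193, 199, 200, 198, 196, 195, 196, 198, 193, 160]
shut leaf top expect x -3.0845543595913423
```

```bash
python3 -m pendant '[[[0,0,-0.5,0],[0,0,-0.5,0],[0,0,-0.5,0],[0,0,-0.5,0],[0,0,-0.5,0],[0,0,-0.5,0]]]' >/dev/null
python3 -c "
from h import *
st();print(ctrl.close_job())"
```

```text
t 25.85 tcp [534.4 -36.3  57.9] jig [-29.1 -45.6  57.9] F [-18.5  -3.5   4.8] op 19.6 g 88.9 j6 -0.17
the job is handed in; nothing more can be done
None
```

The edged lens is seated in the jig and released, the leaf is shut on it, and I handed the job in at 25.9 s with the arm holding the index pin pressed home at about 19 N; my picture limit was used up, so the final check rested on force readings, arm position and camera pixel values, and I have no verdict from the judging.

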